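Set the iris ring of a microscope condenser

TASK

On the condenser with the green marks, turn the slim silver iris ring until its white pointer lines up with the green mark, without touching the black fixed rings just above and below it. Leave the iris ring of the red-marked condenser as it is set and the six-well plate where it lies.

Things in the scene. Friction and masses are not known exactly. Their poses are not given: they have to be found in the camera images.
- fixed_rings: Black fixed rings, 38 mm across, of the green-marked condenser screwed upright to the bench. Origin: on its axis at bench height; +x points to the green mark (bar on the upper ring, stripe on the foot). Heights in mm: black foot 120 across with green rim 0-15, stem 30 across to 44, lower fixed ring 44-66, iris ring 68-80, upper fixed ring 82-94, lens mount 24 across to 97. Foot not included.
- iris_ring (a joint): Turn (rad) of the silver knurled iris ring, 50 mm across, 68-80 mm high, 6 mm proud of the fixed rings: 0 with its white pointer at the green mark, growing counterclockwise from above, stops at -1.4 and 1.4; starts at 0.6 to 1.15. Pointer: tab 8 mm wide, 6 high, reaching 44 mm from the axis, 74 mm up. Stiff (0.06 N m), stays where left; pinched across its rim it turns with the gripper.
- other_ring_pointer (a point): Tip of the white pointer on the iris ring of the second condenser, alike in every size but with red marks and a red-rimmed foot in place of green; 44 mm from that condenser's axis, 74 mm above the bench. That ring turns as easily and must not be turned.
- well_plate: Clear six-well culture plate lying loose on the bench between the two condensers, 128 mm long (its x axis), 86 mm wide (y), 20 mm high, 0.12 kg; origin at the centre of its underside.
Mind the look-alikes: they are no part of the job. Leave any turquoise look-alike of the part that bears fixed_rings alone.

How it is judged:
By the outcome, as a careful person would: the job done as asked, in the order asked, and still so for the second after the job is handed in, with the robot touching nothing.
It also fails if it takes over 32 s, if anything falls off the work surface, if the arm or the gripper's body presses on something with over 40 N, if the wrist force passes 120 N, or if a joint passes its speed limit or range.

ROBOT

A 6-joint arm with a two-finger parallel gripper is mounted at the origin on the work surface. World frame = base frame: x ahead of the robot, y to its left, z up, the work surface at z = 0. Lengths are in m, angles in rad, forces in N, time in s.
With the tool pointing down it reaches from about 0.225 to 0.875 m from the base axis. Payload 3.4 kg.
Tool frame: the origin (TCP) lies on the centre line of the jaws, within the pads' length; the fingertips stand 17 mm ahead of it and the grasp point (between the pads) lies 2 mm behind it; z points along the fingers, y is the line along which they close (so a half turn about z gives the same grasp; the last joint's range is limited). The gripper opens to 85 mm and grips with 20 to 120 N. Pads are 22 mm wide; open, the fingers measure 114 mm over their backs; the gripper's body (76 mm by 85 mm) begins 54 mm behind the grasp point. The pads swing forward as they close: fully open they stand 13 mm farther back than shut.
Start: joints at [-0.121, 0.276, 1.505, -0, 1.361, -0.121], TCP at [0.575, -0, 0.248] pointing down, gripper open.
Joint ranges: [-2.89, 2.89], [-0.75, 2.08], [0.22, 2.7], [-1.18, 4.32], [0.11, 2.71], [-2.7, 2.7]. Speed limits (rad/s): [2.57, 2.57, 3.14, 3.14, 3.14, 3.14].

INTERFACE

Orientations are given as a unit quaternion [w, x, y, z].
In Python, from rig import manip gives the robot as it stands.
- The arm moves only by the tool move_arm, never from a script. Its argument "steps" is one flat list of numbers, 7 for each row, row after row: the turn, a rotation vector about the world's x, y, z normalised to -1 to 1, where 1 is 360 degrees, then the shift along the world's x, y, z normalised to -1 to 1, where 1 is 1 m, then the opening, from -1 (shut) to 1 (fully open). A call has exactly 10 rows; each row is the pose to reach, as a shift and turn from the pose commanded when the call began, turning the shorter way round; what a row does not reach only later rows make up. A row lasts 1/10 s, in which the tool goes at most 50 mm and 8.59 degrees, less where a joint would pass 70% of its speed; a pose out of reach is approached as far as the arm can. A call with a number of a shift or a turn outside -1 to 1 is refused whole. A call with a gripper value outside its range is refused whole. The fingers move at their own pace and stop on an object; "squeeze" is the grip in N (left out, the last holds). Time passes only in rows, so rows that repeat a pose let the fingers close, or fill a call up. It gives the time, the measured TCP pose, the force, the opening and the grip force at its end, in the units of the state.
- manip.get_state(): the state, without advancing time (a new reading comes with each control period).
- manip.get_image(name): name is "scene" or "side" or "wrist"; returns a dict with "pixels" (420x560x3 uint8, blue, green, red), "fx", "fy", "cx", "cy" (pixels), "D" ([k1, k2, p1, p2, k3] as OpenCV has them; the pictures are not rectified), "R" (3x3) and "t" (3): a world point X has camera coordinates R X + t. Camera axes: x right, y down, z forward; pixel columns grow to the right and rows downward; lengths in m; the calibration is good to about 2 mm. A picture is of the moment at which its call begins. There is no depth.
- manip.sign_off(): hands the job in; it is judged then, once.
The state is a dict: "clock": time; "qpos": joint angles; "qd": joint speeds; "effort": joint torques, N m; "position": TCP position; "ee_rot": TCP orientation; "contact_force": force on the tool from outside, world axes, zero at the start; "moment": the same for the moment, N m; "width": finger opening in m; "gripper_force": force on a finger pad.
Only numpy, scipy, OpenCV 4.12 (cv2) and the standard library are available. Lean on these libraries where they do the work, as an engineer would, in place of code of your own. Each camera call takes 0.05 s, during which the arm holds its last target. There are 200 camera calls.

## Working session

There is one attempt and no reset: what is moved stays moved. The work goes in short steps, Python scripts to look and compute and a tool call to move; the robot and the scene stay as the last step left them, time stands still between calls to the robot, and variables do not carry over. Pictures are saved under pics/ and viewed, at most 10 in all, crops included, and the job is handed in when it is done.

Besides the shell and the picture viewer there is one more tool, called after "Emit:" as name(argument=value, ...) on one line, values as JSON. move_arm: Moves the arm, as the interface text tells. Scaled input: -1 to 1 covers 1 m each way for a shift and 360 degrees each way for a turn. Its arguments: {"type":"object","properties":{"steps":{"type":"array"},"squeeze":{"type":"number"}},"required":["steps"]}

```bash
mkdir -p pics; python3 - <<'E'
from rig import manip
import cv2,pickle
for n in ("scene","side"):
    im=manip.get_image(n); pickle.dump(im,open(n+".pkl","wb")); cv2.imwrite(f"pics/{n}0.png",im["pixels"])
    print(n,im["fx"],im["D"],(-im["R"].T@im["t"]).round(3))
print(manip.get_state())
E
```

```text
scene 532.0129789816681 [-0.09421592  0.          0.          0.          0.        ] [ 0.934 -0.325  1.078]
side 460.32010375474385 [-0.0284495  0.         0.         0.         0.       ] [-0.04   0.798  0.623]
{'clock': 0.1, 'qpos': array([-1.21027017e-01,  2.76506906e-01,  1.50598449e+00,  9.74451059e-06,
        1.36071110e+00, -1.20990900e-01]), 'qd': array([ 0.0001572 , -0.00161298, -0.00124159, -0.00070076,  0.00020973,
       -0.00026625]), 'effort': array([ 1.55745878e-03, -4.17697620e+01, -2.46405226e+01, -1.74112388e-04,
        5.80947395e-03,  2.85749664e-07]), 'position': array([5.74562203e-01, 3.56577594e-05, 2.47549148e-01]), 'ee_rot': array([-6.36647945e-04,  7.07120042e-01,  7.07093061e-01, -4.92546968e-04]), 'contact_force': array([-0.19679493, -1.01650654, -0.39812673]), 'moment': array([ 0.00804018, -0.06725682, -0.05555473]), 'gripper_force': 0.0, 'width': 0.08570387911592053}
```

View pics/scene0.png

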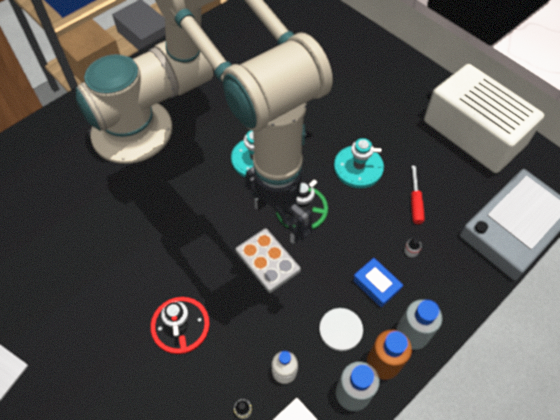

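View pics/side0.png

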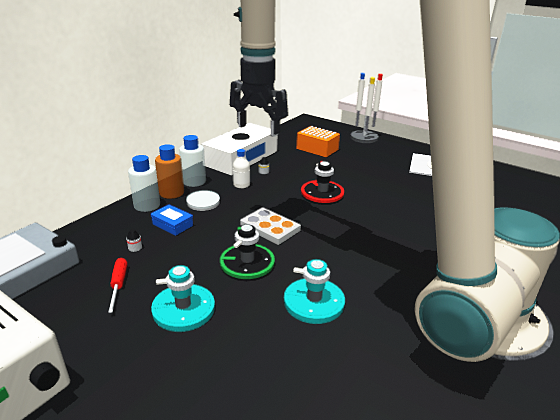

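The green condenser is at about (303,205) in the scene view and (247,258) in the side view, with turquoise look-alikes to the left of it. I'll enlarge both views.

```bash
cat > h.py <<'E'
import cv2,numpy as np,pickle
def ray(im,u,v):
    K=np.array([[im["fx"],0,im["cx"]],[0,im["fy"],im["cy"]],[0,0,1.]])
    p=cv2.undistortPoints(np.array([[[u,v]]],float),K,np.array(im["D"]))[0,0]
    R=np.array(im["R"]);return -R.T@im["t"],R.T@np.r_[p,1]
def at(im,u,v,z):
    c,d=ray(im,u,v);return c+d*(z-c[2])/d[2]
def proj(im,X):
    K=np.array([[im["fx"],0,im["cx"]],[0,im["fy"],im["cy"]],[0,0,1.]])
    return cv2.projectPoints(np.array(X,float).reshape(-1,3),cv2.Rodrigues(np.array(im["R"]))[0],np.array(im["t"],float),K,np.array(im["D"]))[0][:,0]
E
python3 - <<'E'
from h import *
a=pickle.load(open("scene.pkl","rb"));b=pickle.load(open("side.pkl","rb"))
A=cv2.resize(a["pixels"][165:245,255:345],None,fx=4.4,fy=4.4,interpolation=2)
B=cv2.resize(b["pixels"][215:285,207:287],None,fx=5,fy=5,interpolation=2)
h=max(len(A),len(B));c=np.zeros((h,A.shape[1]+B.shape[1],3),np.uint8)
c[:len(A),:A.shape[1]]=A;c[:len(B),A.shape[1]:]=B
cv2.imwrite("pics/c1.png",c);print(A.shape)
from scipy.optimize import least_squares
for n,im in (("scene",a),("side",b)):
    p=im["pixels"].astype(int);m=(p[...,1]>90)&(p[...,1]>1.7*p[...,0])&(p[...,1]>1.7*p[...,2])
    v,u=np.nonzero(m);print(n,len(u),u.min(),u.max(),v.min(),v.max())
    X=np.array([at(im,i,j,.015)[:2] for i,j in zip(u,v)])
    r=least_squares(lambda q:np.hypot(*(X-q).T)-.057,np.median(X,0),loss="soft_l1",f_scale=.003);print(r.x.round(4))
    d=np.hypot(*(X-r.x).T);s=d<.047
    print("stripe",s.sum(),X[s].mean(0).round(4) if s.any() else "")
E
```

```text
(352, 396, 3)
scene 219 309 327 190 227
[0.4801 0.1571]
stripe 35 [0.5109 0.1792]
side 546 0 274 227 399
[0.4789 0.162 ]
stripe 33 [0.5124 0.1795]
```

View pics/c1.png

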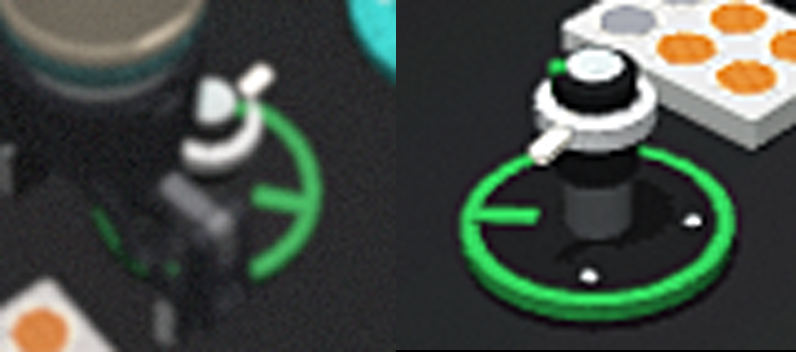

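```bash
python3 - <<'E'
from h import *
a=pickle.load(open("scene.pkl","rb"));b=pickle.load(open("side.pkl","rb"))
for im,t,l,g in ((a,(315.2,181.6),(303.5,187.7),(309.5,189.3)),(b,(235.8,246),(247,228.5),(239.2,228.5))):
    T=at(im,*t,.075);L=at(im,*l,.097);G=at(im,*g,.094)
    print(T.round(4),L.round(4),G.round(4))
    for c in (np.array([.4795,.16]),L[:2]):
        print([np.degrees(np.arctan2(*(P[:2]-c)[::-1])).round(1) for P in (T,G)],np.hypot(*(T[:2]-c)).round(4))
E
```

```text
[0.4796 0.2016 0.075 ] [0.4837 0.1593 0.097 ] [0.4944 0.1677 0.094 ]
[np.float64(89.9), np.float64(27.3)] 0.0416
[np.float64(95.6), np.float64(37.9)] 0.0424
[0.4751 0.2027 0.075 ] [0.4771 0.1627 0.097 ] [0.4931 0.1691 0.094 ]
[np.float64(95.9), np.float64(33.8)] 0.0429
[np.float64(92.8), np.float64(21.8)] 0.04
```

The axis is near (0.480, 0.160), the mark near 32° and the pointer near 92°. The jaw line along x already sits square to the pointer, so I'll go above and look from close by.

Emit:
move_arm(steps=[0, 0, 0, -0.03, 0.04, 0, 1, 0, 0, 0, -0.05, 0.08, -0.02, 1, 0, 0, 0, -0.07, 0.12, -0.04, 1, 0, 0, 0, -0.095, 0.16, -0.05, 1, 0, 0, 0, -0.095, 0.16, -0.05, 1, 0, 0, 0, -0.095, 0.16, -0.05, 1, 0, 0, 0, -0.095, 0.16, -0.05, 1, 0, 0, 0, -0.095, 0.16, -0.05, 1, 0, 0, 0, -0.095, 0.16, -0.05, 1, 0, 0, 0, -0.095, 0.16, -0.05, 1], squeeze=40)

```text
clock: 1.1
position: [0.4806, 0.1592, 0.1985]
ee_rot: [0.0, 0.708, 0.707, 0.0]
contact_force: [0.5, 0.5, 0.6]
width: 0.0851
gripper_force: 0.0
```

```bash
python3 - <<'E'
from rig import manip
from h import *
im=manip.get_image("wrist");pickle.dump(im,open("w1.pkl","wb"));cv2.imwrite("pics/w1.png",im["pixels"])
s=manip.get_state();print(s["position"],s["ee_rot"],s["clock"],(-im["R"].T@im["t"]))
print(proj(im,[[.48,.16,.097],[.48,.16,.015]]))
E
```

```text
[0.48046319 0.15932492 0.19838979] [9.82202882e-05 7.07576000e-01 7.06637240e-01 7.00479775e-05] 1.15 [0.48110655 0.24365979 0.32343   ]
[[285.86664753 210.9554042 ]
 [286.15881473 182.7069706 ]]
```

View pics/w1.png

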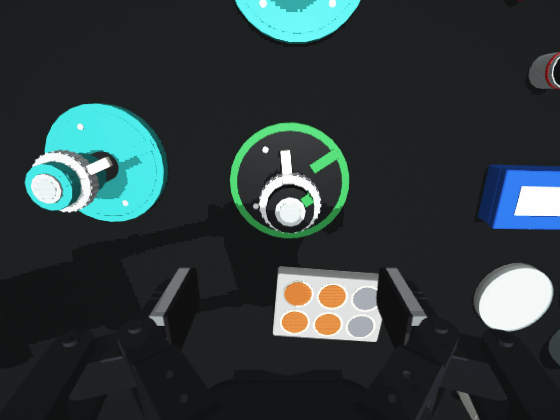

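The wrist view shows the lens top at (290,212), the pointer tip at (286,151) and the foot stripe from (314,168) to (340,154). The way down is clear.

```bash
python3 - <<'E'
from h import *
from scipy.optimize import least_squares
im=pickle.load(open("w1.pkl","rb"))
p=im["pixels"].astype(int);m=(p[...,1]>70)&(p[...,1]>1.6*p[...,0])&(p[...,1]>1.6*p[...,2])
v,u=np.nonzero(m);X=np.array([at(im,i,j,.015)[:2] for i,j in zip(u,v)])
r=least_squares(lambda q:np.hypot(*(X-q[:2]).T)-q[2],[.48,.16,.057],loss="soft_l1",f_scale=.002);c=r.x[:2];print(r.x)
L=at(im,290,212,.097);print("lens",L)
d=np.hypot(*(X-c).T);s=(d<.05)&(X[:,1]>c[1])&(v<180)
for n,P in (("stripe",X[s].mean(0)),("tip",at(im,286,152,.077)),("bar",at(im,308,201,.094))):
  for C in (c,L[:2]): print(n,P,np.degrees(np.arctan2(*(P[:2]-C)[::-1])))
E
```

```text
[0.48201113 0.15903274 0.05593226]
lens [0.48314889 0.15914364 0.097     ]
stripe [0.51465614 0.18020262] 32.96291000583751
stripe [0.51465614 0.18020262] 33.75817984834757
tip [0.48017772 0.20156083 0.077     ] 92.46853219664148
tip [0.48017772 0.20156083 0.077     ] 94.00681347212982
bar [0.49691351 0.16695379 0.094     ] 27.99195352760036
bar [0.49691351 0.16695379 0.094     ] 29.57089222393278
```

Emit:
move_arm(steps=[0, 0, 0, 0.0015, 0, -0.04, 1, 0, 0, 0, 0.0015, 0, -0.08, 1, 0, 0, 0, 0.0015, 0, -0.11, 1, 0, 0, 0, 0.0015, 0, -0.13, 1, 0, 0, 0, 0.0015, 0, -0.13, 1, 0, 0, 0, 0.0015, 0, -0.13, -1, 0, 0, 0, 0.0015, 0, -0.13, -1, 0, 0, 0, 0.0015, 0, -0.13, -1, 0, 0, 0, 0.0015, 0, -0.13, -1, 0, 0, 0, 0.0015, 0, -0.13, -1], squeeze=40)

```text
clock: 2.15
position: [0.4824, 0.1602, 0.0701]
ee_rot: [0.001, 0.707, 0.707, 0.001]
contact_force: [-0.8, -1.0, 5.6]
width: 0.0486
gripper_force: 40.8
```

Emit:
move_arm(steps=[0, 0, -0.02, 0, 0, 0, -1, 0, 0, -0.04, 0, 0, 0, -1, 0, 0, -0.06, 0, 0, 0, -1, 0, 0, -0.08, 0, 0, 0, -1, 0, 0, -0.1, 0, 0, 0, -1, 0, 0, -0.12, 0, 0, 0, -1, 0, 0, -0.14, 0, 0, 0, -1, 0, 0, -0.16, 0, 0, 0, -1, 0, 0, -0.167, 0, 0, 0, -1, 0, 0, -0.167, 0, 0, 0, -1])

```text
clock: 3.15
position: [0.4834, 0.1597, 0.0701]
ee_rot: [0.001, 0.966, 0.258, 0.002]
contact_force: [1.0, -2.5, 5.9]
width: 0.0486
gripper_force: 40.9
```

```bash
python3 - <<'E'
from rig import manip
from h import *
out=[]
for n in ("side","scene","wrist"):
    im=manip.get_image(n);pickle.dump(im,open(n+"2.pkl","wb"));out.append(im["pixels"])
A=cv2.resize(out[0][205:285,197:297],None,fx=4,fy=4,interpolation=2)
B=cv2.resize(out[2],(400,300))
cv2.imwrite("pics/c2.png",np.hstack([A[:300],B]))
s=manip.get_state();print({k:s[k] for k in("position","ee_rot","width","gripper_force","contact_force","moment","qpos")})
E
```

```text
{'position': array([0.48337501, 0.15967653, 0.07012227]), 'ee_rot': array([7.98779275e-04, 9.66036146e-01, 2.58396146e-01, 2.22683665e-03]), 'width': 0.04839438139096266, 'gripper_force': 40.868550539016724, 'contact_force': array([ 1.02443608, -2.68694203,  5.7140546 ]), 'moment': array([-0.39358942, -0.04238659, -0.07675911]), 'qpos': array([ 1.83154833e-01,  3.45481257e-01,  1.90505301e+00, -1.60637552e-03,
        8.86494135e-01,  1.23223907e+00])}
```

View pics/c2.png

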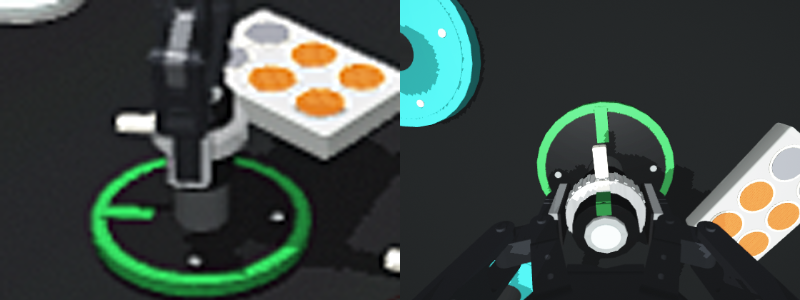

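The pointer is now over the foot stripe but tilted slightly left in the wrist view. I'll enlarge that to measure it.

```bash
python3 - <<'E'
from h import *
im=pickle.load(open("wrist2.pkl","rb"));print(im["pixels"].shape)
cv2.imwrite("pics/c3.png",cv2.resize(im["pixels"][135:365,200:370],None,fx=2.6*1,fy=2.6,interpolation=2))
p=im["pixels"].astype(int);m=(p[...,1]>60)&(p[...,1]>1.5*p[...,0])&(p[...,1]>1.5*p[...,2])
for v in range(140,320,6):
    u=np.nonzero(m[v,255:310])[0]+255
    w=np.nonzero(p[v,255:310].min(1)>150)[0]+255
    print(v,"g",(u.min(),u.max()) if len(u) else "","w",(w.min(),w.max()) if len(w) else "")
E
```

```text
(420, 560, 3)
140 g  w 
146 g (np.int64(256), np.int64(309)) w 
152 g (np.int64(255), np.int64(309)) w 
158 g (np.int64(255), np.int64(309)) w 
164 g (np.int64(273), np.int64(290)) w 
170 g (np.int64(273), np.int64(290)) w 
176 g (np.int64(274), np.int64(290)) w 
182 g (np.int64(275), np.int64(291)) w 
188 g (np.int64(275), np.int64(291)) w 
194 g (np.int64(276), np.int64(292)) w 
200 g (np.int64(277), np.int64(278)) w 
206 g  w (np.int64(270), np.int64(287))
212 g  w (np.int64(269), np.int64(288))
218 g  w (np.int64(270), np.int64(289))
224 g  w (np.int64(271), np.int64(289))
230 g  w (np.int64(272), np.int64(290))
236 g  w (np.int64(272), np.int64(290))
242 g  w (np.int64(273), np.int64(291))
248 g  w (np.int64(273), np.int64(291))
254 g  w (np.int64(263), np.int64(304))
260 g  w (np.int64(256), np.int64(309))
266 g  w (np.int64(255), np.int64(309))
272 g (np.int64(275), np.int64(294)) w (np.int64(255), np.int64(309))
278 g (np.int64(274), np.int64(294)) w (np.int64(255), np.int64(259))
284 g (np.int64(274), np.int64(294)) w 
290 g (np.int64(274), np.int64(295)) w 
296 g (np.int64(275), np.int64(295)) w 
302 g (np.int64(276), np.int64(278)) w 
308 g  w (np.int64(274), np.int64(303))
314 g  w (np.int64(266), np.int64(309))
```

View pics/c3.png

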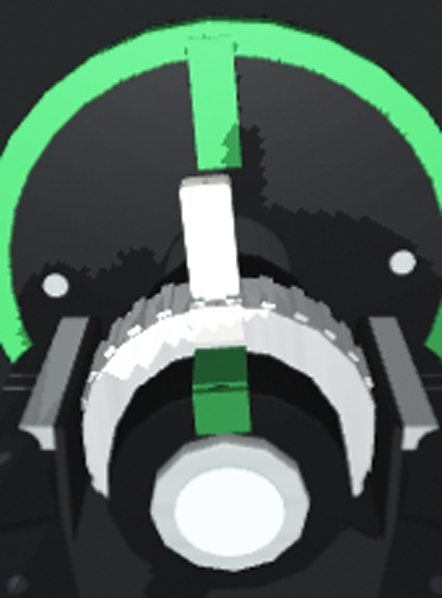

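```bash
python3 - <<'E'
from h import *
im=pickle.load(open("wrist2.pkl","rb"))
for n,z,a,b in (("stripe",.0155,(284,194),(281.5,167)),("pointer",.077,(282,245),(278.7,212)),("bar",.094,(285,297),(284,285))):
    A,B=at(im,*a,z),at(im,*b,z);d=(B-A)[:2]
    print(n,A.round(4),B.round(4),"dir",np.degrees(np.arctan2(d[1],d[0])),[np.degrees(np.arctan2(*(P[:2]-np.array(c))[::-1])).round(1) for P in(A,B) for c in((.482,.159),(.4834,.1597))])
E
```

```text
stripe [0.5083 0.1757 0.0155] [0.5217 0.185  0.0155] dir 34.796880898095125 [np.float64(32.5), np.float64(32.8), np.float64(33.3), np.float64(33.5)]
pointer [0.5052 0.1744 0.077 ] [0.5172 0.1827 0.077 ] dir 34.77578885531616 [np.float64(33.6), np.float64(34.0), np.float64(34.0), np.float64(34.3)]
bar [0.4943 0.1666 0.094 ] [0.4987 0.1696 0.094 ] dir 33.81373232847448 [np.float64(31.9), np.float64(32.6), np.float64(32.4), np.float64(32.9)]
```

The pointer sits about 1° short of the mark. I'll turn 1° more, release and rise.

Emit:
move_arm(steps=[0, 0, -0.003, 0, 0, 0, -1, 0, 0, -0.003, 0, 0, 0, -1, 0, 0, -0.003, 0, 0, 0, -1, 0, 0, -0.003, 0, 0, 0, 1, 0, 0, -0.003, 0, 0, 0, 1, 0, 0, -0.003, 0, 0, 0, 1, 0, 0, -0.003, 0, 0, 0, 1, 0, 0, -0.003, 0, 0, 0, 1, 0, 0, -0.003, 0, 0, 0.04, 1, 0, 0, -0.003, 0, 0, 0.08, 1])

```text
clock: 4.3
position: [0.4804, 0.1598, 0.148]
ee_rot: [-0.0, 0.969, 0.249, -0.002]
contact_force: [0.7, 0.4, 0.2]
width: 0.0853
gripper_force: 0.0
```

Emit:
move_arm(steps=[0, 0, 0, 0, 0, 0.03, 1, 0, 0, 0, 0, 0, 0.05, 1, 0, 0, 0, 0, 0, 0.05, 1, 0, 0, 0, 0, 0, 0.05, 1, 0, 0, 0, 0, 0, 0.05, 1, 0, 0, 0, 0, 0, 0.05, 1, 0, 0, 0, 0, 0, 0.05, 1, 0, 0, 0, 0, 0, 0.05, 1, 0, 0, 0, 0, 0, 0.05, 1, 0, 0, 0, 0, 0, 0.05, 1])

```text
clock: 5.3
position: [0.4816, 0.16, 0.1982]
ee_rot: [0.0, 0.969, 0.249, -0.0]
contact_force: [-0.4, -0.0, -0.6]
width: 0.0851
gripper_force: 0.0
```

```bash
python3 - <<'E'
from rig import manip
from h import *
im=manip.get_image("wrist");pickle.dump(im,open("w3.pkl","wb"))
print(proj(im,[[.482,.159,.075]]))
u,v=proj(im,[[.482+.02,.159+.013,.075]])[0].astype(int)
u0,v0=u-55,max(v-60,0);print(u0,v0)
cv2.imwrite("pics/c4.png",cv2.resize(im["pixels"][v0:v0+120,u0:u0+110],None,fx=5,fy=5,interpolation=2))
E
```

```text
[[288.23008009 203.5131942 ]]
231 115
```

View pics/c4.png

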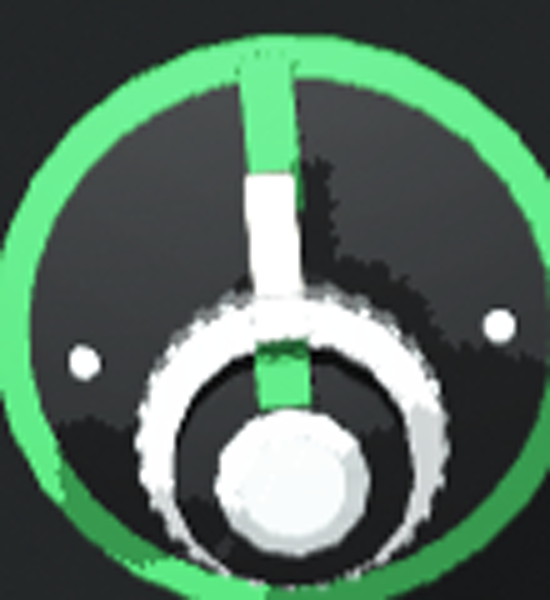

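```bash
python3 - <<'E'
from h import *
im=pickle.load(open("w3.pkl","rb"))
f=lambda x,y:(231+(x-2)/5,115+(y-2)/5)
for n,z,a,b in (("stripe",.0155,(273.5,165),(268,90)),("pointer",.077,(277,285),(271,182)),("bar",.094,(286,405),(284,357)),("lens",.097,(283,485),(282,480))):
    A,B=at(im,*f(*a),z),at(im,*f(*b),z);d=(B-A)[:2]
    print(n,A.round(4),B.round(4),"dir",np.degrees(np.arctan2(d[1],d[0])),[np.degrees(np.arctan2(*(P[:2]-np.array(c))[::-1])).round(1) for P in(A,B) for c in((.482,.159),(.4834,.1597))])
E
```

```text
stripe [0.513  0.1791 0.0155] [0.525  0.1869 0.0155] dir 32.85851027152647 [np.float64(33.0), np.float64(33.3), np.float64(32.9), np.float64(33.1)]
pointer [0.5052 0.1738 0.077 ] [0.5191 0.1825 0.077 ] dir 31.958155395543535 [np.float64(32.5), np.float64(32.9), np.float64(32.3), np.float64(32.5)]
bar [0.4931 0.1655 0.094 ] [0.4995 0.1694 0.094 ] dir 31.07762592765592 [np.float64(30.5), np.float64(31.1), np.float64(30.7), np.float64(31.1)]
lens [0.4825 0.1602 0.097 ] [0.4831 0.1608 0.097 ] dir 39.387359381546744 [np.float64(68.2), np.float64(149.4), np.float64(57.2), np.float64(104.2)]
```

The pointer is at about 32.4°, between the stripe (33°) and the bar (about 31°), so it is aligned to within 1°. The gripper is clear.

```bash
python3 -c "
from rig import manip
print(manip.sign_off())"
```

```text
the job is handed in; nothing more can be done
None
```

I turned the green-marked condenser's iris ring about 61°, so its white pointer lines up with the green mark to within about 1°. The gripper met no unexpected force, stayed well away from the red-marked condenser and the well plate, and I handed the job in at about 5.4 s.

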